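# Refit the hob knob on its D-shaft

## Robot

A 7-joint arm with a two-finger parallel gripper is mounted at the origin on the work surface. World frame = base frame: x ahead of the robot, y to its left, z up, the work surface at z = 0. Lengths are in m, angles in degrees, forces in N, time in s.
With the tool pointing down it reaches from about 0.425 to 0.825 m from the base axis. Payload 3.6 kg.
Tool frame: the origin (TCP) lies midway between the tips of the shut fingers; the grasp point (between the pads) lies behind it (hold_point_z is the z of the grasp point in the tool frame, in m); z points along the fingers, y is the line along which they close (so a half turn about z gives the same grasp; the last joint's range is limited). The gripper opens to 93 mm and grips with 3 to 60 N. Pads are 15 mm wide; open, the fingers measure 128 mm over their backs; the gripper's body (75 mm by 188 mm) begins 65 mm behind the grasp point.
Start: joints at [61.564, 35.231, -0.722, 81.555, 0.464, 63.22, -2.315], TCP at [0.294, -0.58, 0.219] pointing down, gripper open.
Joint ranges: [-178.69, 178.69], [-17.37, 117.87], [-77.05, 75.6], [15.02, 138.74], [-78.02, 258.01], [0.78, 113.62], [-162.83, 162.83]. Speed limits (degrees/s): [159.86, 159.86, 180, 180, 180, 180, 180].

## Interface

Orientations are given as [roll, pitch, yaw] about the fixed x, y, z axes, in that order (R = Rz(yaw) Ry(pitch) Rx(roll)).
In Python, from plant import move_pose, line_to, set_joints, ungrasp, gripper_close, pause, solve_ik, observe, snapshot, PlanningError, job_done, hold_point_z gives the robot as it stands. Calls block until the motion is done:
- move_pose(position, orientation): joint-space move of the TCP to a pose.
- line_to(position, rotation=None, v=0.15): straight line of the TCP; rotation=None keeps the orientation; v is the mean speed in m/s.
- set_joints(angles): joint-space move.
- ungrasp() and gripper_close(): open the fingers fully, or close them until they stop; the grip force is fixed at half the most.
- pause(seconds).
- solve_ik(position, orientation): joint angles nearest the present ones, or None.
- observe(): the state.
- snapshot(name): name is "scene" or "top" or "wrist"; returns a dict with "frame" (400x640x3 uint8, red, green, blue), "z_map" (400x640 float32, m along the optical axis (not along the pixel's ray), 0 where there is no reading), "fx", "fy", "cx", "cy" (pixels), "camera_from_world" (4x4, takes a point from world to camera coordinates). Camera axes: x right, y down, z forward; pixel columns grow to the right and rows downward; lengths in m; the calibration is good to about 2 mm. A picture is of the moment at which its call begins.
A pose or a line that the arm cannot do raises PlanningError and nothing moves.
- job_done(): hands the job in; it is judged then, once.
The state is a dict: "time_s": time; "joint_positions": joint angles; "qvel": joint speeds; "effort": joint torques, N m; "tcp_pos": TCP position; "eef_rot": TCP orientation; "wrist_force": force on the tool from outside, world axes, zero at the start; "moment": the same for the moment, N m; "finger_gap": opening from 0.0 (shut) to 1.0 (fully open); "finger_force": force on a finger pad.
Only numpy, scipy, OpenCV 4.12 (cv2) and the standard library are available. Lean on these libraries where they do the work, as an engineer would, in place of code of your own. Each camera call takes 0.05 s, during which the arm holds its last target. There are 200 camera calls.

## Task

The heat knob has come off the white table-top hob. Take the black knob from the placemat, put it on the bare steel D-shaft with its red pointer line pointing to the red mark on the hob, and push it down until it snaps fully home and sits flat on the hob top. Let go of it, and leave the white knob where it lies.

Things in the scene. Friction and masses are not known exactly. Their poses are not given: they have to be found in the camera images.
- knob: Black knob, 60 g, lying bore-down on the 2 mm placemat. Origin: centre of underside; z up; x along its bar grip to the end with the red pointer line. Skirt 52 mm across, 26 mm high; bar on it 44 mm long (x), 16 mm wide (y), from 26 to 48 mm high. D-bore below, 24 mm deep, flat on the +x side, about 1 mm larger than the shaft all round, flaring 4 mm more over its lowest 5 mm.
- pointer_end (a point): The end of the knob's pointer: the top edge of its bar at the pointer end, 22 mm from the knob's axis along its x and 48 mm above its underside. With the knob home it points to the red mark painted on the hob top, 41 mm from the shaft on the side of the shaft's flat.
- shaft_foot (a point): Foot of the bare steel D-shaft, on its axis, level with the top of the fixed hob (60 mm high). z up. Shaft 16 mm across, 22 mm high, top 4 mm tapered. Its flat, 2.5 mm off the axis, faces +x, the hotplate. Two spring clips on its sides stop a loose knob, tilted, 6 mm short of home; a push of 5 to 15 N snaps it on. Home: knob origin here, its x along this x. 170 mm off in +y: a 22 mm high dial.
- white_knob: White knob of another appliance, loose on the placemat, to be left alone: round, 44 mm across, 38 mm high, with a bar 36 by 14 mm on top and a blue line. Origin: centre of underside; z up, x along its bar.
Mind the look-alikes: they are no part of the job. Of the things that look like the knob, take the one that is farthest to the robot's left at the start.

How it is judged (in metres and radians):
At the end, for the whole second after the job is handed in: The black knob is on the D-shaft and at rest: its underside within 3 mm of the hob top, its centre within 6 mm of the shaft's axis, its pointer line within 20 degrees of the direction to the red mark, upright within 3 degrees (z of knob in the frame of shaft_foot below 0.003 m and horizontal distance between knob and shaft_foot below 0.006 m and angle between the x axis of knob and the x axis of shaft_foot, either way round below 0.35 rad and x of pointer_end in the frame of shaft_foot above 0.012 m and angle between knob's own z axis and vertical below 0.06 rad and linear speed of knob below 0.02 m/s); the robot touches nothing.
It fails at once if the white knob is moved by more than 20 mm (distance of white_knob from where it was at the start of the episode above 0.02 m).
It also fails if it takes over 38 s, if anything falls off the work surface, if the arm or the gripper's body presses on something with over 40 N, if the wrist force passes 120 N, or if a joint passes its speed limit or range.

## Working session

There is one attempt and no reset: what is moved stays moved. The work goes in short steps, each a Python script; the robot and the scene stay as the last script left them, time stands still between calls to the robot, and variables do not carry over. Pictures are saved under pics/ and viewed, at most 10 in all, crops included, and the job is handed in when it is done.

```bash
mkdir -p pics; ls
cat > h.py <<'E'
import numpy as np, cv2
from plant import *
def snap(name,fn=None):
    s=snapshot(name)
    if fn: cv2.imwrite(fn,cv2.cvtColor(s["frame"],cv2.COLOR_RGB2BGR))
    return s
def cloud(s):
    T=np.linalg.inv(s["camera_from_world"]); z=s["z_map"]
    v,u=np.mgrid[:400,:640]
    P=np.stack([(u-s["cx"])/s["fx"]*z,(v-s["cy"])/s["fy"]*z,z,np.ones_like(z)],-1)@T.T
    P=P[...,:3]; P[z==0]=np.nan
    return P
def ray(s,u,v,h):
    T=np.linalg.inv(s["camera_from_world"]); d=T[:3,:3]@[(u-s["cx"])/s["fx"],(v-s["cy"])/s["fy"],1]
    o=T[:3,3]; return o+d*(h-o[2])/d[2]
def pix(s,p):
    q=s["camera_from_world"]@[*p,1]; return s["fx"]*q[0]/q[2]+s["cx"],s["fy"]*q[1]/q[2]+s["cy"]
E
python3 - <<'E'
from h import *
a=snap("top","pics/top.png");b=snap("scene","pics/scene.png")
np.savez("s.npz",**{k+n:v[k] for n,v in (("T",a),("S",b)) for k in v})
o=observe();print(o["time_s"],o["tcp_pos"],o["eef_rot"],o["wrist_force"],hold_point_z)
E
```

```text
pics
0.1 [ 0.29396632 -0.57894151  0.21759342] [-1.79868871e+02  6.93223474e-04  2.69187378e+01] [ 0.08233349  0.29299466 -0.39554998] -0.0188
```

View pics/top.png

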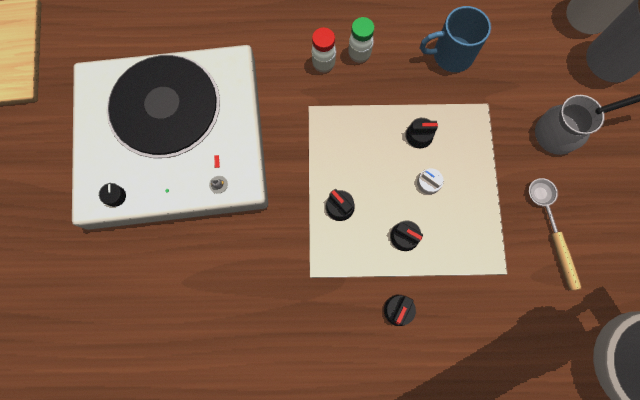

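View pics/scene.png

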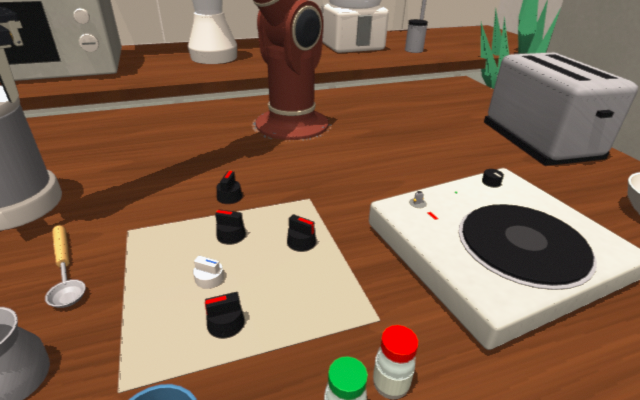

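The top view shows four black knobs, at (421,132), (340,205), (406,235) and (400,310, off the mat). The white knob is at (431,181), the shaft at (218,184), the red mark at (216,161) and the dial at (112,194). The leftmost knob looks like the one at (340,205), so I'll measure that one.

```bash
cat > m.py <<'E'
from h import *
d=np.load("s.npz")
for n in "TS":
    s={k[:-1]:d[k] for k in d if k.endswith(n)}; P=cloud(s); f=s["frame"].astype(int)
    print(n,"cam",np.linalg.inv(s["camera_from_world"])[:3,3].round(3))
    red=((f[...,0]>150)&(f[...,1]<70)&(f[...,2]<70)).astype(np.uint8)
    N,L,st,c=cv2.connectedComponentsWithStats(red)
    for i in range(1,N):
        m=L==i
        if st[i,4]<15: continue
        print(" red",c[i].round(1),st[i,4],np.nanmedian(P[m],0).round(4))
    def rep(name,m):
        m=m&~np.isnan(P[...,2])
        if m.sum()<4: print(name,m.sum());return
        q=P[m]; r=cv2.minAreaRect((q[:,:2]*1000).astype(np.float32)); vu=np.argwhere(m).mean(0)[::-1]
        print(" ",name,m.sum(),"px",vu.round(1),"mean",q.mean(0).round(4),"rect",np.round(r[0],1),np.round(r[1],1),round(r[2],1),"z",np.percentile(q[:,2],[5,50,95]).round(4))
    if n=="T":
        v,u=np.mgrid[:400,:640]
        for (a,b) in ((421,132),(340,205),(406,235),(400,310),(431,181)):
            w=(abs(u-a)<22)&(abs(v-b)<22)
            rep(f"bar{a}",w&(P[...,2]>.044 if a!=431 else w&(P[...,2]>.034)))
            rep(f"all{a}",w&(P[...,2]>.012))
        w=(abs(u-218)<14)&(abs(v-184)<14); rep("shaft",w&(P[...,2]>.066)); rep("shafttop",w&(P[...,2]>.077))
        w=(abs(u-112)<18)&(abs(v-194)<18); rep("dial",w&(P[...,2]>.07))
        w=(abs(u-165)<15)&(abs(v-205)<5); rep("hob",w)
    else:
        v,u=np.mgrid[:400,:640]
        w=(abs(u-418)<14)&(abs(v-199)<14); rep("shaft",w&(P[...,2]>.066)); rep("shafttop",w&(P[...,2]>.077))
        w=(abs(u-301)<22)&(abs(v-232)<22); rep("bar",w&(P[...,2]>.045)); 
    print(" mat/table z",np.nanmedian(P[255:270,330:480,2]) if n=="T" else "")
E
python3 m.py
```

```text
T cam [ 0.315 -0.098  0.77 ]
 red [323.1  36.8] 356 [ 0.7808 -0.1011  0.0856]
 red [429. 124.] 45 [ 0.6291 -0.2842  0.0519]
 red [216.8 160.7] 36 [0.5639 0.0808 0.0609]
 red [336.8 195.9] 19 [ 0.5015 -0.1207  0.0515]
  bar421 241 px [424.  125.2] mean [ 0.6276 -0.2757  0.0503] rect [ 628.5 -276.7] [15.9 45.2] 0.3 z [0.0457 0.0506 0.0531]
  all421 660 px [421.4 131. ] mean [ 0.6226 -0.2738  0.0359] rect [ 627.2 -275. ] [48.5 46.4] 26.9 z [0.0164 0.0303 0.0524]
  bar340 260 px [340.3 200.4] mean [ 0.4941 -0.1262  0.0501] rect [ 495.1 -125.9] [45.  16.2] 40.9 z [0.0471 0.0503 0.0527]
  all340 668 px [339.5 204. ] mean [ 0.4912 -0.1253  0.0363] rect [ 493.6 -126.5] [46.7 47.5] 30.8 z [0.0173 0.0299 0.0519]
  bar406 275 px [409.1 231.9] mean [ 0.4389 -0.2384  0.0503] rect [ 439.3 -238.9] [44.9 17. ] 60.8 z [0.047  0.0505 0.0529]
  all406 695 px [406.2 234.7] mean [ 0.4365 -0.2359  0.0366] rect [ 439.2 -237.2] [46.9 47.4] 81.4 z [0.0181 0.0301 0.0521]
  bar400 290 px [402.9 309.8] mean [ 0.3141 -0.2217  0.0483] rect [ 313.8 -221.9] [16.3 44.5] 60.7 z [0.0459 0.0483 0.0504]
  all400 737 px 
[... 841 characters left out ...]
01687348490188
S cam [ 1.019 -0.286  0.46 ]
 red [228.1 173.5] 30 [ 0.3062 -0.2162  0.0485]
 red [223.3 211.6] 42 [ 0.4349 -0.2446  0.0508]
 red [432.5 215.5] 18 [0.5637 0.0831 0.061 ]
 red [305.3 220.5] 43 [ 0.5    -0.1193  0.0509]
 red [215.1 299.4] 86 [ 0.6285 -0.2835  0.0507]
 red [399.4 342.5] 1083 [ 0.7845 -0.1022  0.0848]
  shaft 90 px [418.6 196.2] mean [0.5237 0.0774 0.0753] rect [521.4  78.5] [ 9.1 18.9] 3.8 z [0.0672 0.0751 0.0829]
  shafttop 38 px [418.8 193.4] mean [0.5228 0.0775 0.0806] rect [522.1  78.2] [15.   8.7] 77.6 z [0.0774 0.0806 0.0832]
  bar 201 px [301.7 221. ] mean [ 0.4981 -0.125   0.0494] rect [ 496.6 -124.4] [43.5 17.7] 40.6 z [0.0457 0.0498 0.0514]
 mat/table z
```

The target knob is at about (0.4957, -0.1255) with its bar at yaw 41°. The shaft axis is near (0.5225, 0.0778), taking the 2.7 mm D-offset into account, and the hob yaw is about 5.7° by the dial. The mark is 41 mm away, as the task says. I'll hover over the shaft first for a close look, then over the knob.

Run:
```python
from h import *
for p,y in (((.4957,-.1255,.031),41),((.5225,.0778,.1),5.7)):
    for k in (0,180,-180): 
        j=solve_ik(p,[180,0,y+k]); print(y+k,None if j is None else np.round(j,0))
move_pose([.4957,-.1255,.16],[180,0,41])
s=snap("wrist","pics/w1.png"); np.savez("w1.npz",**s)
o=observe();print(o["time_s"],o["tcp_pos"],o["eef_rot"],np.linalg.inv(s["camera_from_world"]).round(3))
P=cloud(s);m=(P[...,2]>.046)&(P[...,2]<.06)&(np.hypot(P[...,0]-.4957,P[...,1]+.1255)<.04)
print(m.sum(), cv2.minAreaRect((P[m][:,:2]*1000).astype(np.float32)), P[m].mean(0))
```

```text
41 [ 15.  39.  -5. 115.   6.  27. -44.]
221 [ 50.  57. -66. 114.  65.  58.  81.]
-139 [ 50.  57. -66. 114.  65.  58.  81.]
5.7 [-11.  33.  -0. 109.   0.  37. -95.]
185.7 [ 15.  39. -41. 109.  35.  46.  51.]
-174.3 [ 15.  39. -41. 109.  35.  46.  51.]
1.9667 [ 0.49570293 -0.12719608  0.16006204] [1.79950281e+02 2.09859568e-02 4.08377482e+01] [[ 0.655 -0.732 -0.19   0.549]
 [-0.756 -0.634 -0.164 -0.082]
 [-0.001  0.251 -0.968  0.326]
 [ 0.     0.     0.     1.   ]]
991 ((494.5965881347656, -123.75445556640625), (45.035179138183594, 15.816712379455566), 41.09306335449219) [ 0.49544448 -0.12342098  0.05000625]
```

View pics/w1.png

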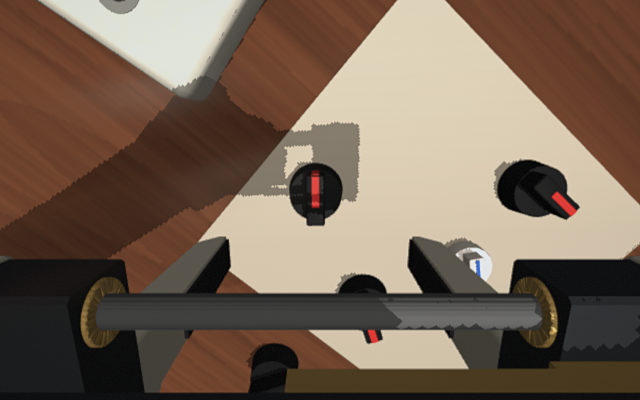

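The wrist view shows the target knob at (316,195). Its red pointer line faces up in the image, which is tool +x, and it sits centred between the fingers. The fused estimate is (0.4953, -0.125). Descending to grasp.

Run:
```python
from h import *
line_to([.4953,-.125,.06],[180,0,41]); line_to([.4953,-.125,.0315],v=.06)
print(observe()["tcp_pos"],observe()["wrist_force"])
gripper_close()
o=observe();print(o["time_s"],o["tcp_pos"],o["finger_gap"],o["finger_force"],o["wrist_force"])
line_to([.4953,-.125,.16])
o=observe();print(o["time_s"],o["tcp_pos"],o["eef_rot"],o["finger_gap"],o["finger_force"],o["wrist_force"])
move_pose([.5,.03,.2],[180,0,5.7]); pause(.3)
o=observe();print(o["time_s"],o["tcp_pos"],o["eef_rot"])
s=snap("wrist","pics/w2.png"); np.savez("w2.npz",**s)
t=snap("top","pics/t2.png"); np.savez("t2.npz",**t)
c=snap("scene","pics/s2.png"); np.savez("s2.npz",**c)
cv2.imwrite("pics/combo.png",np.hstack([cv2.resize(cv2.imread(f"pics/{n}.png"),(400,250)) for n in("w2","s2")]))
```

```text
[ 0.49523812 -0.12491359  0.03123943] [0.68760517 0.01772476 0.64372114]
4.5833 [ 0.49525885 -0.12496155  0.0314834 ] 0.16568965486585882 29.999767541885376 [ 0.17266014 -0.23152625 -0.17269035]
5.5917 [ 0.4945182  -0.12487864  0.15920595] [-1.79911464e+02  6.88626695e-02  4.09995234e+01] 0.16847888395961233 29.9997478723526 [-0.76878965  0.16217767  0.33732121]
6.6917 [0.49992955 0.02875331 0.19970665] [1.79983414e+02 3.64034099e-02 5.58537755e+00]
```

View pics/w2.png

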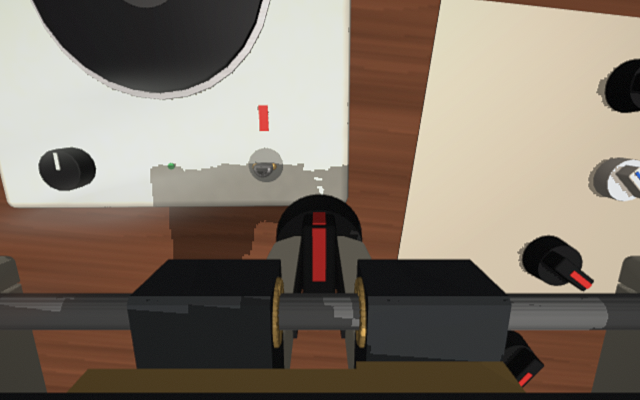

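View pics/s2.png

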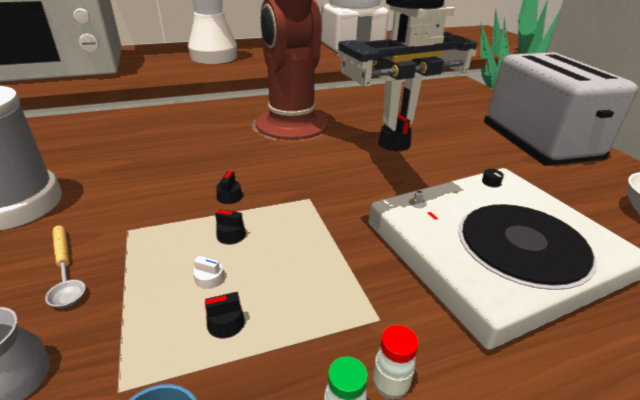

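The knob is held level, with its pointer forward at (318,235). In the wrist view the shaft is at (265,165), the red mark at (263,118) and the dial at (66,168). Now I'll measure shaft and knob in this same view.

```bash
cat > m2.py <<'E'
from h import *
s=dict(np.load("w2.npz")); P=cloud(s); f=s["frame"].astype(int); v,u=np.mgrid[:400,:640]
def rep(n,m):
    q=P[m]; r=cv2.minAreaRect((q[:,:2]*1000).astype(np.float32)); print(n,m.sum(),"mean",q.mean(0).round(4),"rect",np.round(r[0],1),np.round(r[1],1),round(r[2],1),"min",q.min(0).round(4),"max",q.max(0).round(4))
W=lambda a,b,r:(abs(u-a)<r)&(abs(v-b)<r)
rep("hob",W(130,185,12))
red=(f[...,0]>150)&(f[...,1]<80)&(f[...,2]<80)
m=red&W(263,118,25); rep("mark",m); print(ray(s,*np.argwhere(m).mean(0)[::-1],.06))
rep("shaft",W(265,165,24)&(P[...,2]>.066)); rep("shafttop",W(265,165,24)&(P[...,2]>.0795))
m=W(66,168,40)&(P[...,2]>.078); rep("dial",m)
# shaft silhouette circle, dial
k=(P[...,2]>.1)&(v<300)&(abs(u-318)<50)&(f.max(-1)<60)
z=P[...,2][k]; print(np.histogram(z,bins=np.arange(.14,.25,.005)))
rep("skirt",k&(P[...,2]>.19)&(P[...,2]<.2)) 
b=(v<300)&(abs(u-318)<12)&(P[...,2]>.208)&(P[...,2]<.228)
rep("bar",b&(v<280)); rep("redbar",red&b)
E
python3 m2.py
```

```text
hob 529 mean [nan nan nan] rect [489.9 201.1] [10.9 28.5] 37.2 min [nan nan nan] max [nan nan nan]
mark 191 mean [0.5626 0.0835 0.061 ] rect [562.3  83.5] [20.3  7. ] 6.2 min [0.552  0.0797 0.0593] max [0.5726 0.0879 0.0627]
[0.56259855 0.08370495 0.06      ]
shaft 262 mean [0.5213 0.0784 0.0784] rect [519.7  78.9] [10.3 20.8] 6.4 min [0.5146 0.0689 0.0673] max [0.5256 0.0895 0.0834]
shafttop 143 mean [0.5205 0.0789 0.0816] rect [519.8  79. ] [ 9.4 15.4] 6.7 min [0.515  0.0718 0.0795] max [0.5248 0.0869 0.0834]
dial 1492 mean [0.5046 0.2467 0.0822] rect [503.9 247.8] [35.3 35.8] 37.9 min [0.4863 0.2299 0.078 ] max [0.5219 0.2658 0.0846]
(array([   0,    0,    0,    0,    0,    0,  140,  242,  259,  266,  282,
        965,   73,   78,   81, 1587,   70,   70,   87,   53,   80]), array([0.14 , 0.145, 0.15 , 0.155, 0.16 , 0.165, 0.17 , 0.175, 0.18 ,
       0.185, 0.19 , 0.195, 0.2  , 0.205, 0.21 , 0.215, 0.22 , 0.225,
       0.23 , 0.235, 0.24 , 0.245]))
skirt 1247 mean [0.5151 0.0306 0.1955] rect [505.7  26.4] [45.1 34.8] 55.3 min [0.4786 0.0066 0.19  ] max [0.5236 0.0527 0.1999]
bar 1414 mean [0.5101 0.0303 0.2182] rect [508.5  30.1] [28.5 10.6] 5.8 min [0.4939 0.0236 0.208 ] max [0.5229 0.0367 0.2209]
redbar 572 mean [0.5077 0.0297 0.2192] rect [507.6  29.8] [25.2  5.2] 5.8 min [0.4949 0.026  0.2179] max [0.5203 0.0335 0.2208]
```

```bash
cat >> m2.py <<'E'
print("----")
from scipy.optimize import least_squares
for lo,hi in ((.172,.18),(.18,.19),(.186,.194)):
    m=k&(P[...,2]>lo)&(P[...,2]<hi); q=P[m][:,:2]
    q=q[q[:,0]>.505]
    r=least_squares(lambda p:np.hypot(*(q-p[:2]).T)-p[2],[.5,.03,.026],loss="soft_l1",f_scale=.001).x
    r2=least_squares(lambda p:np.hypot(*(q-p[:2]).T)-.026,[.5,.03],loss="soft_l1",f_scale=.001).x
    print(lo,len(q),r.round(4),r2.round(4))
m=(v<300)&(abs(u-318)<40)&(P[...,2]>.205)&(P[...,2]<.2175)&(f.max(-1)<60); 
e=P[m]; print("bar end face",np.percentile(e[:,0],[50,90,99]), np.nanmin(k*1.0))
a=np.deg2rad(5.7); t=(P[b][:,:2]@[np.cos(a),np.sin(a)]); print("along max",np.percentile(t,[90,97,99,100]))
E
python3 m2.py | sed -n '/----/,$p'
```

```text
----
0.172 363 [0.4996 0.0291 0.0253] [0.4988 0.029 ]
0.18 520 [0.4997 0.0291 0.0243] [0.4978 0.0289]
0.186 430 [0.4996 0.029  0.0239] [0.4972 0.0288]
bar end face [0.51500245 0.52182768 0.52219023] 0.0
along max [0.52164766 0.52272698 0.52295408 0.52325095]
```

The skirt fit puts the knob centre within 0.5 mm of the TCP. That gives a TCP target of (0.5222, 0.0789) at yaw 6.1, and home at TCP z ≈ 0.0895. I'll lower in steps and watch the force.

Run:
```python
from h import *
X,Y=.5222,.0789
move_pose([X,Y,.15],[180,0,6.1]); line_to([X,Y,.118],v=.08); pause(.2)
def show():
    o=observe();print(round(o["time_s"],2),o["tcp_pos"].round(4) if hasattr(o["tcp_pos"],"round") else o["tcp_pos"],np.round(o["wrist_force"],1),np.round(o["moment"],2),round(o["finger_gap"],3)); return o
show()
for z in (.112,.109,.106,.103,.100,.0975,.096):
    line_to([X,Y,z],v=.03); o=show()
    if abs(o["wrist_force"][2])>6 or np.hypot(*o["wrist_force"][:2])>6: break
snap("wrist","pics/w3.png")
```

```text
7.98 [0.5227 0.0789 0.1186] [-0.2 -0.3 -0.3] [ 0.05 -0.    0.05] 0.17
8.33 [0.522  0.0789 0.1117] [-0.8  0.2 -0.4] [ 0.   -0.01  0.01] 0.173
8.58 [0.522  0.0789 0.1088] [-0.5  0.2 -1.5] [0.04 0.02 0.04] 0.168
8.83 [0.522  0.0789 0.1058] [0.1 0.7 0.1] [ 0.   -0.02  0.  ] 0.168
9.08 [0.522  0.0789 0.1028] [-0.5 -0.3 -0.6] [ 0.05 -0.03 -0.02] 0.169
9.33 [0.522  0.0789 0.0998] [-0.5 -1.   1.1] [-0.01  0.01  0.01] 0.169
9.58 [0.522  0.0789 0.0973] [ 1.   0.1 -1.1] [ 0.02 -0.01 -0.01] 0.168
9.83 [0.5223 0.0789 0.096 ] [-1.   0.   0.1] [ 0.01 -0.02  0.02] 0.168
```

View pics/w3.png

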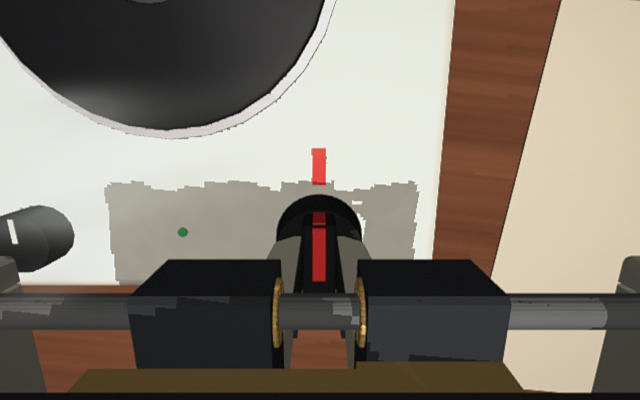

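The knob is on the shaft with no contact force. The pointer (318,240) lines up with the red mark (319,166). Now the push through the clips.

Run:
```python
from h import *
X,Y=.5222,.0789
for z in (.0945,.093,.0915,.0905,.0895,.0888,.088,.087,.086):
    line_to([X,Y,z],v=.03); o=observe()
    print(z,round(o["time_s"],2),np.round(o["tcp_pos"],4),np.round(o["wrist_force"],1),round(o["finger_gap"],3))
    if abs(o["wrist_force"][2])>22: break
```

```text
0.0945 10.13 [0.5226 0.0789 0.0947] [-0.2  0.8  0.2] 0.167
0.093 10.38 [0.5223 0.0789 0.0927] [ 0.8 -0.8 -2.5] 0.168
0.0915 10.63 [0.5217 0.0788 0.0908] [ 0.6  0.2 -5.1] 0.169
0.0905 10.88 [0.5219 0.0789 0.0903] [ 0.9  0.4 -3.3] 0.173
0.0895 11.13 [0.5221 0.0789 0.0897] [-0.7  0.  -0.6] 0.168
0.0888 11.38 [0.5223 0.079  0.0895] [-1.1 -0.2  5.2] 0.172
0.088 11.63 [0.5223 0.0789 0.0895] [-2.7 -0.2 11. ] 0.167
0.087 11.88 [0.5223 0.079  0.0894] [-5.4 -1.2 16.4] 0.17
0.086 12.13 [0.5223 0.0789 0.0894] [-6.8 -0.3 22.9] 0.169
```

It snapped in: the force turned to a pull, and the knob then bottomed out hard at TCP 0.0895, the predicted home height. I'll relieve the load, release, retreat and check.

Run:
```python
from h import *
X,Y=.5222,.0789
line_to([X,Y,.0893],v=.03); ungrasp(); pause(.2); line_to([X,Y,.2]); move_pose([.45,.03,.24],[180,0,6.1]); pause(.3)
s=snap("wrist","pics/w4.png"); P=cloud(s); c=snap("scene","pics/s4.png")
o=observe();print(o["time_s"],o["tcp_pos"],np.round(o["wrist_force"],1),o["finger_gap"])
for n,q in (("w",P),("s",cloud(c))):
    near=np.hypot(q[...,0]-.522,q[...,1]-.079)<.035
    m=near&(q[...,2]>.1035)&(q[...,2]<.115); r=cv2.minAreaRect((q[m][:,:2]*1000).astype(np.float32))
    A=np.c_[q[m][:,:2]-[.522,.079],np.ones(m.sum())]; pl=np.linalg.lstsq(A,q[m][:,2],rcond=None)[0]
    m2=near&(q[...,2]>.08)&(q[...,2]<.09)
    print(n,m.sum(),np.round(r[0],1),np.round(r[1],1),round(r[2],1),"top plane slope,z",pl.round(4),"skirt z",np.median(q[m2][:,2]).round(4))
cv2.imwrite("pics/c4.png",np.hstack([cv2.resize(cv2.imread("pics/w4.png"),(400,250)),cv2.resize(cv2.imread("pics/s4.png")[130:255,330:530],(400,250))]))
```

```text
15.6333 [0.45018818 0.0303742  0.23950904] [0.6 0.5 0.9] 1.0014141947559092
w 1042 [522.3  79.5] [43.9 16.2] 6.1 top plane slope,z [0.0053 0.0312 0.108 ] skirt z 0.0862
s 174 [523.1  78.4] [45.2 17.2] 6.8 top plane slope,z [-0.0252  0.1058  0.1079] skirt z 0.0858
```

View pics/c4.png

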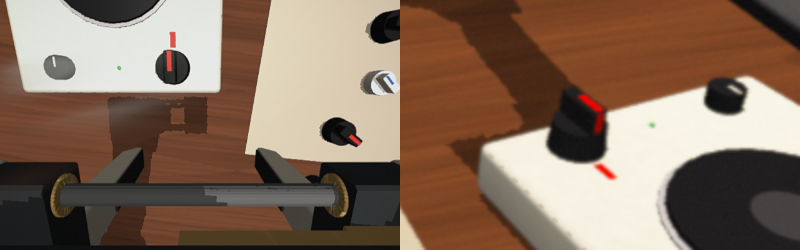

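The left half of the picture shows the knob at (172,67) with its pointer aimed at the red mark. The right half shows it flat on the hob. Its top is at 0.108 m (60 + 48 mm), it is centred on the shaft, its yaw is 6.1°, and the gripper is clear.

```bash
python3 -c "
from plant import *
print(job_done())"
```

```text
the job is handed in; nothing more can be done
None
```

The black knob is snapped home on the D-shaft, flat on the hob with its pointer at the red mark; I let go of it, left the white knob alone, and handed the job in with about 16 s on the robot's clock (no verdict was returned).

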